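Load specimen cassettes under the low light panel

ROBOT

A 6-joint arm with a two-finger parallel gripper is mounted at the origin on the work surface. World frame = base frame: x ahead of the robot, y to its left, z up, the work surface at z = 0. Lengths are in mm, angles in rad, forces in N, time in s.
With the tool pointing down it reaches from about 325 to 875 mm from the base axis. Payload 4.4 kg.
Tool frame: the origin (TCP) lies on the centre line of the jaws, within the pads' length; the fingertips stand ahead of it and the grasp point (between the pads) lies 6 mm ahead of it (ctrl.tcp_to_tips is the z of the fingertips in the tool frame, in mm); z points along the fingers, y is the direction in which the jaws open and shut (so a half turn about z gives the same grasp; the last joint's range is limited). The gripper opens to 85 mm and grips with 20 to 120 N. Pads are 22 mm wide; open, the fingers measure 114 mm over their backs; the gripper's body (76 mm by 85 mm) begins 54 mm behind the grasp point. The pads swing forward as they close: fully open they stand 13 mm farther back than shut.
Start: joints at [0.954, 0.207, 1.542, -0, 1.393, -0.15], TCP at [258.777, 513.48, 256.282] pointing down, gripper open.
Joint ranges: [-2.73, 2.73], [-0.86, 2.22], [0.23, 2.46], [-1.11, 4.25], [0.08, 2.63], [-2.82, 2.82]. Speed limits (rad/s): [2.79, 2.79, 3.14, 3.14, 3.14, 3.14].

INTERFACE

Orientations are given as a 3x3 rotation matrix whose columns are the frame's x, y, z axes.
In Python, from plant import ctrl, sensors, optics gives the robot as it stands. Calls block until the motion is done:
- ctrl.move_ptp(position, orientation): joint-space move of the TCP to a pose.
- ctrl.move_l(position, rot=None, vel=150, threshold=None): straight line of the TCP; rot=None keeps the orientation; vel is the mean speed in mm/s. With threshold (N) it stops when the force on the tool has changed by that much, and returns True; else False.
- ctrl.set_joints(angles): joint-space move.
- ctrl.gripper_to(opening, force=None): finger opening in mm; force is the grip in N (None keeps the last); returns when the fingers have stopped.
- ctrl.hold(seconds).
- ctrl.solve_ik(position, orientation): joint angles nearest the present ones, or None.
- sensors.read_state(): the state.
- optics.grab_frame(name): name is "scene" or "side" or "wrist"; returns (picture, depth): 480x640x3 uint8, red, green, blue; 480x640 float32, mm along the optical axis (not along the pixel's ray), 0 where there is no reading.
- optics.camera_params(name): a dict with "mtx" (3x3 intrinsics, pixels), "R" (3x3) and "t" (3): a world point X has camera coordinates R X + t; the wrist camera has in their place "T_tool_cam" (4x4, takes a point from camera to tool coordinates, whose origin is the TCP and whose axes are the flange's). Camera axes: x right, y down, z forward; pixel columns grow to the right and rows downward; lengths in mm; the calibration is good to about 2 mm. The wrist camera is an equidistant fisheye: a pixel r from the principal point sees the ray r / f radians off the axis. A picture is of the moment at which its call begins: read the wrist's pose just before it. camera_params takes no time and is no camera call.
A pose or a line that the arm cannot do raises ctrl.MotionError and nothing moves.
- ctrl.finish_job(): hands the job in, once; it reports no verdict.
The state is a dict: "t": time; "q": joint angles; "qvel": joint speeds; "tau": joint torques, N m; "eef_pos": TCP position; "eef_rot": TCP orientation; "force": force on the tool from outside, world axes, zero at the start; "wrist_torque": the same for the moment, N m; "grip_width": finger opening in mm.
Only numpy, scipy, OpenCV 4.12 (cv2) and the standard library are available. Lean on these libraries where they do the work, as an engineer would, in place of code of your own. Each camera call takes 0.05 s, during which the arm holds its last target. There are 200 camera calls.

TASK

Slide every specimen cassette lying on the bench under the low clear light panel, each fully home in a bay of its own, lying flat, so that together with the reference cassette already in the leftmost bay (as the robot sees it) they make one row without an empty bay in between. When all are in, push the intensity slider to full (away from the robot), and then press the start button fully down. Leave the reference cassette home in its bay and do not disturb the other things on the bench.

Things in the scene. Friction and masses are not known exactly. Their poses are not given: they have to be found in the camera images.
- lamp: slim light panel unit, fixed to the bench: aluminium base plate, clear panel low above it, control box at its right end. Origin at bench level below the middle of the panel's front edge; x points away from the robot into the bays, y to the robot's left, z up. Base plate 6 mm thick, x = -105 to +70 mm, y = -185 to +185 mm
- panel_front (a point): middle of the lower front edge of the clear panel, 33 mm above the bench and 27 mm above the base plate (cassettes are 22 mm high). The panel is 10 mm thick and spans lamp x = 0 to 70 mm, y = -181 to +181 mm; its top is clear but for a 4 mm strip along the back
- apron (a point): on the base plate, middle of the open apron in front of the panel, where cassettes can be set down: lamp x = -105 to 0 mm. Bays are 53 mm wide between ribs 4 mm wide, 5 mm high, that begin at lamp x = -12 mm. Back stop at x = 48 mm: a cassette fully home has its front face about flush with the panel's front edge (x = +2 mm)
- bay0 (a point): the leftmost bay, with the reference cassette in it; one of the six bays under the panel (the bays lie in a row 57 mm apart, numbered 0 to 5 from the robot's left, +y, to its right): where the centre of a cassette lies when fully home in that bay, against the back stop
- bay1 (a point): bay 1; one of the six bays under the panel (the bays lie in a row 57 mm apart, numbered 0 to 5 from the robot's left, +y, to its right): where the centre of a cassette lies when fully home in that bay, against the back stop
- bay2 (a point): bay 2; one of the six bays under the panel (the bays lie in a row 57 mm apart, numbered 0 to 5 from the robot's left, +y, to its right): where the centre of a cassette lies when fully home in that bay, against the back stop
- bay3 (a point): bay 3; one of the six bays under the panel (the bays lie in a row 57 mm apart, numbered 0 to 5 from the robot's left, +y, to its right): where the centre of a cassette lies when fully home in that bay, against the back stop
- bay4 (a point): bay 4; one of the six bays under the panel (the bays lie in a row 57 mm apart, numbered 0 to 5 from the robot's left, +y, to its right): where the centre of a cassette lies when fully home in that bay, against the back stop
- bay5 (a point): bay 5; one of the six bays under the panel (the bays lie in a row 57 mm apart, numbered 0 to 5 from the robot's left, +y, to its right): where the centre of a cassette lies when fully home in that bay, against the back stop
- cassette1_mid (a point): cassette: flat square specimen cassette 46 x 46 x 22 mm, white plastic with a pressed leaf under a window in the top, about 90 g, lying on the bench. This point is its centre, half-way up (11 mm above its underside); z normal to the window, x and y parallel to its sides. None when this cassette is absent (four or five are present)
- cassette2_mid (a point): cassette: flat square specimen cassette 46 x 46 x 22 mm, white plastic with a pressed leaf under a window in the top, about 90 g, lying on the bench. This point is its centre, half-way up (11 mm above its underside); z normal to the window, x and y parallel to its sides. None when this cassette is absent (four or five are present)
- cassette3_mid (a point): cassette: flat square specimen cassette 46 x 46 x 22 mm, white plastic with a pressed leaf under a window in the top, about 90 g, lying on the bench. This point is its centre, half-way up (11 mm above its underside); z normal to the window, x and y parallel to its sides. None when this cassette is absent (four or five are present)
- cassette4_mid (a point): cassette: flat square specimen cassette 46 x 46 x 22 mm, white plastic with a pressed leaf under a window in the top, about 90 g, lying on the bench. This point is its centre, half-way up (11 mm above its underside); z normal to the window, x and y parallel to its sides. None when this cassette is absent (four or five are present)
- cassette5_mid (a point): cassette: flat square specimen cassette 46 x 46 x 22 mm, white plastic with a pressed leaf under a window in the top, about 90 g, lying on the bench. This point is its centre, half-way up (11 mm above its underside); z normal to the window, x and y parallel to its sides. None when this cassette is absent (four or five are present)
- reference_mid (a point): the same kind of cassette, already home in the leftmost bay; this point is its centre. It stays there
- dimmer (a joint): position of the intensity slider in m: 0 nearest the robot, 0.05 full (away from the robot, along the lamp's +x); stays where left, friction about 1.5 N
- dimmer_top (a point): centre of the top of the black slider grip, 85 mm above the bench; the grip is 20 mm along its travel, 28 mm across and 40 mm tall, free on all sides, on a 14 mm high track; it moves along the lamp's +x. It and the button stand on the white control box, 30 mm high, lamp x = -105 to +15 mm, y = -290 to -186 mm
- start (a joint): travel of the start button in m: 0 up, 0.006 fully down; springs back, about 5 N to press fully
- start_top (a point): centre of the top face of the start button (grey, round, 24 mm across, in a black housing 12 mm high, on the control box), pressed straight down
- phone: bystander: black phone 150 x 72 x 9 mm, origin at its underside
- tape: bystander: grey tape roll 48 mm across, 15 mm high, origin at its underside
- loupe: bystander: black hand lens, 54 mm across, 10 mm high, handle 80 mm along its -x, origin under the lens
- beaker: bystander: glass beaker 68 mm across, 85 mm high, origin at its underside
- glue: bystander: metal glue tube 98 x 26 x 14 mm lying, origin at its underside
Mind the look-alikes: they are no part of the job. What is shaped like the part that bears cassette5_mid but blue is not meant. Leave any red look-alike of the part that bears cassette1_mid alone.

How it is judged:
By the outcome, as a careful person would: the job done as asked, in the order asked, and still so for the second after the job is handed in, with the robot touching nothing.
Of cassette1, cassette2, cassette3, cassette4, cassette5 only 4 to 5 are there at a start; the rules pass over those that are not, and their reading is None.
At some moment in a run one of cassette1, cassette2, cassette3, cassette4, cassette5 may be knocked a few centimetres aside while the robot is not near it.
Once in a run the grip may slacken for a moment while it holds something.
It also fails if it takes over 208 s, if anything falls off the work surface, if the arm or the gripper's body presses on something with over 40 N, if the wrist force passes 120 N, or if a joint passes its speed limit or range.

## Working session

There is one attempt and no reset: what is moved stays moved. The work goes in short steps, each a Python script; the robot and the scene stay as the last script left them, time stands still between calls to the robot, and variables do not carry over. Pictures are saved under pics/ and viewed, about 12 in all and at most 16, crops included, and the job is handed in when it is done.

```bash
ls; mkdir -p pics
python3 - <<'E'
from plant import ctrl, sensors, optics
import cv2, numpy as np
for n in ("scene","side"):
    p,d=optics.grab_frame(n); cv2.imwrite(f"pics/{n}0.png",p[:,:,::-1]); np.savez(f"{n}0.npz",p=p,d=d)
    c=optics.camera_params(n); print(n,c["mtx"],c["R"],c["t"])
print(optics.camera_params("wrist"), ctrl.tcp_to_tips, sensors.read_state())
E
```

```text
pics
scene [[501.08812981   0.         328.83879796]
 [  0.         501.08812981 238.61057257]
 [  0.           0.           1.        ]] [[-0.44532542  0.89535358  0.00521882]
 [ 0.68841898  0.34611684 -0.63740289]
 [-0.57250728 -0.28025897 -0.77051303]] [ 271.78124737 -308.73796831 1419.7437671 ]
side [[590.00815241   0.         317.58280453]
 [  0.         590.00815241 251.39780293]
 [  0.           0.           1.        ]] [[ 0.73214626 -0.68072093 -0.02410134]
 [-0.40632417 -0.4080745  -0.81754258]
 [ 0.5466832   0.6083537  -0.57536359]] [-408.06629109  297.59064638 1386.0755514 ]
{'mtx': array([[371.64829954,   0.        , 318.22130086],
       [  0.        , 371.64829954, 238.69760163],
       [  0.        ,   0.        ,   1.        ]]), 'T_tool_cam': array([[-8.05317011e-04, -9.62163924e-01, -2.72470064e-01,
         6.93067080e+01],
       [ 9.99999673e-01, -7.53256354e-04, -2.95667925e-04,
         1.00946728e+00],
       [ 7.92412044e-05, -2.72470213e-01,  9.62164215e-01,
        -1.16747580e+02],
       [ 0.00000000e+00,  0.00000000e+00,  0.00000000e+00,
         1.00000000e+00]])} 25.0 {'t': 0.1, 'q': array([ 9.53509537e-01,  2.07327941e-01,  1.54282792e+00,  1.02968572e-05,
        1.39347856e+00, -1.50474721e-01]), 'qvel': array([-0.00141434, -0.00277585, -0.00373572, -0.00095315,  0.00170095,
       -0.00072275]), 'tau': array([-4.91676547e-04, -3.84086394e+01, -2.92548573e+01, -1.85071849e-04,
        4.78751215e-03,  1.19546613e-05]), 'eef_pos': array([258.39928716, 512.96203305, 255.23771502]), 'eef_rot': array([[-8.93006516e-01,  4.50042161e-01, -1.19008717e-03],
       [ 4.50043623e-01,  8.93005031e-01, -1.65909178e-03],
       [ 3.16092576e-04, -2.01717091e-03, -9.99997916e-01]]), 'force': array([0.05002616, 0.85256674, 0.24656309]), 'wrist_torque': array([-0.01999968, -0.00101654, -0.01425949]), 'grip_width': 85.52520416960036}
```

View pics/scene0.png

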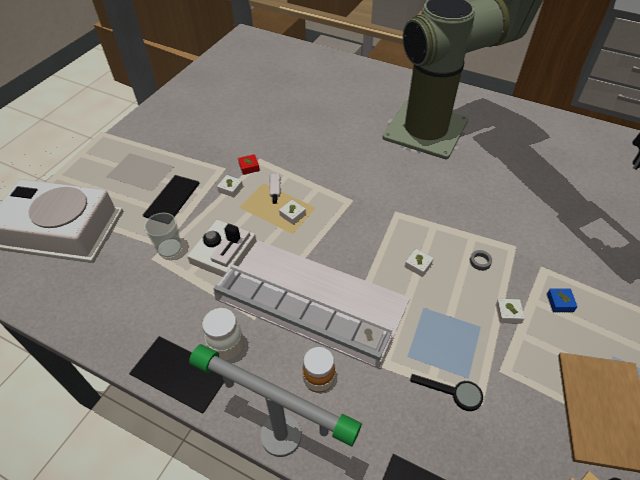

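View pics/side0.png

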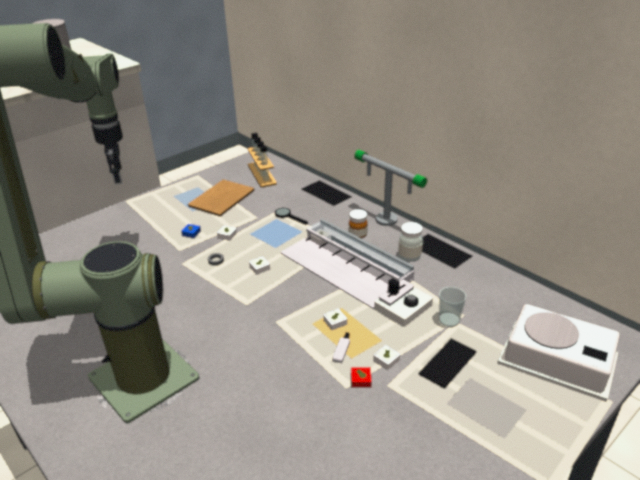

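Scene picture: four white cassettes at about (230,185), (292,211), (419,261) and (510,310). The red (249,163) and blue (562,300) ones are look-alikes, and the reference is at (369,335). The side view agrees with this. Next I'll get coarse world positions from the depth.

```bash
cat > h.py <<'E'
from plant import ctrl, sensors, optics
import cv2, numpy as np
def world(n,u,v,z):  # pixel(s) -> world point on plane z
    c=optics.camera_params(n); R,t=c["R"],c["t"]
    r=R.T@np.linalg.solve(c["mtx"],[u,v,1.]); o=-R.T@t
    return o+r*(z-o[2])/r[2]
E
python3 - <<'E'
from h import *
f=np.load("scene0.npz");p,d=f["p"],f["d"]
c=optics.camera_params("scene")
v,u=np.mgrid[:480,:640]; P=np.stack([(u-c["mtx"][0,2])/c["mtx"][0,0]*d,(v-c["mtx"][1,2])/c["mtx"][1,1]*d,d],-1)
W=(P-c["t"])@c["R"]
print("bench z",np.median(W[150:300,380:400,2]))
for n,(a,b) in dict(c1=(230,185),c2=(292,211),c3=(419,261),c4=(510,310),red=(249,163),blue=(562,300),ref=(369,335)).items():
    print(n,W[b-2:b+3,a-2:a+3].reshape(-1,3).mean(0).round(1), world("scene",a,b,22).round(1))
cv2.imwrite("pics/lamp0.png",cv2.resize(p[205:370,175:420,::-1],None,fx=3.2,fy=3.2,interpolation=cv2.INTER_CUBIC))
E
```

```text
bench z 1.6525917901105134
c1 [ 454.4 -350.8   24. ] [ 452.8 -352.1   22. ]
c2 [ 461.2 -171.7   23. ] [ 460.4 -172.2   22. ]
c3 [466.8 148.1  23.7] [465.5 147.9  22. ]
c4 [501.5 355.5  23.5] [500.4 355.7  22. ]
red [ 364.5 -352.2   23.8] [ 362.9 -353.5   22. ]
blue [429.5 445.7  23.4] [428.4 446.   22. ]
ref [692.2 125.9  43.5] [680.7 122.5  22. ]
```

View pics/lamp0.png

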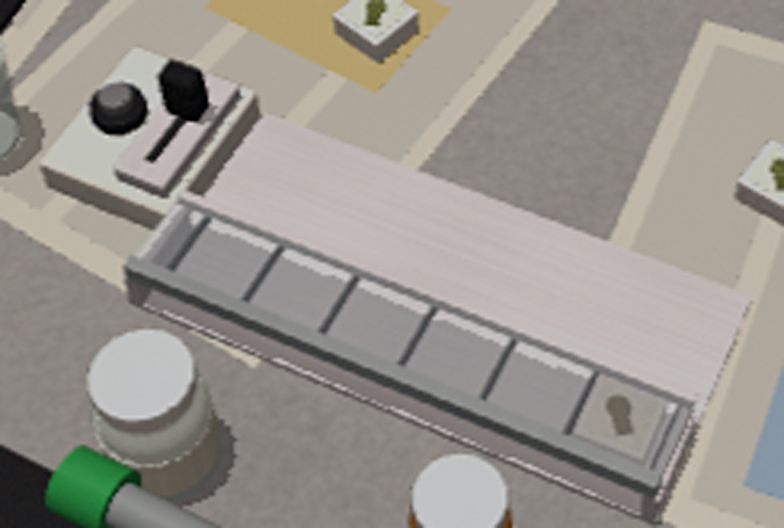

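```bash
cat >> h.py <<'E'
def Rz(a): return np.array([[np.cos(a),-np.sin(a),0],[np.sin(a),np.cos(a),0],[0,0,1.]])
def Ry(a): return np.array([[np.cos(a),0,np.sin(a)],[0,1,0],[-np.sin(a),0,np.cos(a)]])
FL=np.diag([1.,-1,-1])                      # tool down, tool x = world x
def wcam():
    s=sensors.read_state(); c=optics.camera_params("wrist"); T=np.eye(4)
    T[:3,:3]=s["eef_rot"]; T[:3,3]=s["eef_pos"]
    return T@c["T_tool_cam"], c["mtx"]
def wsnap(name):
    T,K=wcam(); p,d=optics.grab_frame("wrist"); np.savez(f"{name}.npz",p=p,d=d,T=T,K=K)
    cv2.imwrite(f"pics/{name}.png",p[:,:,::-1]); return p,d,T,K
def wray(T,K,u,v):
    x=(np.asarray(u)-K[0,2])/K[0,0]; y=(np.asarray(v)-K[1,2])/K[1,1]; r=np.hypot(x,y)+1e-12
    return np.stack([np.sin(r)*x/r,np.sin(r)*y/r,np.cos(r)],-1)@T[:3,:3].T
def wworld(T,K,u,v,z):
    r=wray(T,K,u,v); return T[:3,3]+r*((z-T[2,3])/r[...,2])[...,None]
def wproj(T,K,X):
    q=(np.asarray(X)-T[:3,3])@T[:3,:3]; h=np.hypot(q[...,0],q[...,1]); th=np.arctan2(h,q[...,2])
    return np.stack([K[0,2]+K[0,0]*th*q[...,0]/h, K[1,2]+K[1,1]*th*q[...,1]/h],-1)
E
cat > fit.py <<'E'
from h import *
from scipy.optimize import least_squares
def fitlamp(obs,proj,x0):
    L=np.array([o[0] for o in obs],float); px=np.array([o[1] for o in obs],float)
    f=lambda s:(proj(L@Rz(s[2]).T+[s[0],s[1],0])-px).ravel()
    r=least_squares(f,x0,x_scale=[10,10,.01],loss='soft_l1'); return r.x,f(r.x).reshape(-1,2)
E
python3 - <<'E'
from fit import *
c=optics.camera_params("scene")
def pr(X):
    q=X@c["R"].T+c["t"]; q=q@c["mtx"].T; return q[:,:2]/q[:,2:]
cr=lambda x,y:(x/3.2+175,y/3.2+205)
s,e=fitlamp([((-105,185,6),cr(749,300)),((-105,-185,6),cr(262,115)),((0,181,43),cr(691,403)),((0,-181,43),cr(185,200)),((70,-181,43),cr(128,262)),((70,181,43),cr(655,487))],pr,[640,0,0])
print(s,e.round(1))
a=s[2]; np.save("lamp.npy",s)
for h in (230,260,300):
  pos=Rz(a)@[-60,0,0]+[s[0],s[1],h]
  for R in (Rz(a)@FL, Rz(a+np.pi)@FL): print(h,ctrl.solve_ik(pos,R))
E
```

```text
[ 6.64224478e+02 -1.95226904e+01  2.22602108e-02] [[ 1.1 -0.1]
 [ 0.4 -0.7]
 [ 1.6 -1.7]
 [-0.9 -3.1]
 [-1.6  2.5]
 [-0.5  2.5]]
230 [-1.77567327e-01  2.89889473e-01  1.49418424e+00 -4.44089210e-16
  1.35751894e+00  1.37096879e+00]
230 [-1.77567327e-01  2.89889473e-01  1.49418424e+00 -4.44089210e-16
  1.35751894e+00 -1.77062386e+00]
260 [-1.77567327e-01  2.65884079e-01  1.46118868e+00 -4.44089210e-16
  1.41451989e+00  1.37096879e+00]
260 [-1.77567327e-01  2.65884079e-01  1.46118868e+00 -4.44089210e-16
  1.41451989e+00 -1.77062386e+00]
300 [-1.77567327e-01  2.39507925e-01  1.41126296e+00 -4.44089210e-16
  1.49082176e+00  1.37096879e+00]
300 [-1.77567327e-01  2.39507925e-01  1.41126296e+00 -4.44089210e-16
  1.49082176e+00 -1.77062386e+00]
```

Run:
```python
from fit import *
s=np.load("lamp.npy");a=s[2]
ctrl.move_ptp(Rz(a)@[-20,-30,0]+[s[0],s[1],220],Rz(a+np.pi)@FL)
p,d,T,K=wsnap("w1"); print(sensors.read_state()["t"],T.round(2))
```

```text
2.5833 [[-2.0000e-02  9.6000e-01  2.7000e-01  5.7610e+02]
 [ 1.0000e+00  2.0000e-02  1.0000e-02 -4.9560e+01]
 [ 0.0000e+00  2.7000e-01 -9.6000e-01  3.3684e+02]
 [ 0.0000e+00  0.0000e+00  0.0000e+00  1.0000e+00]]
```

View pics/w1.png

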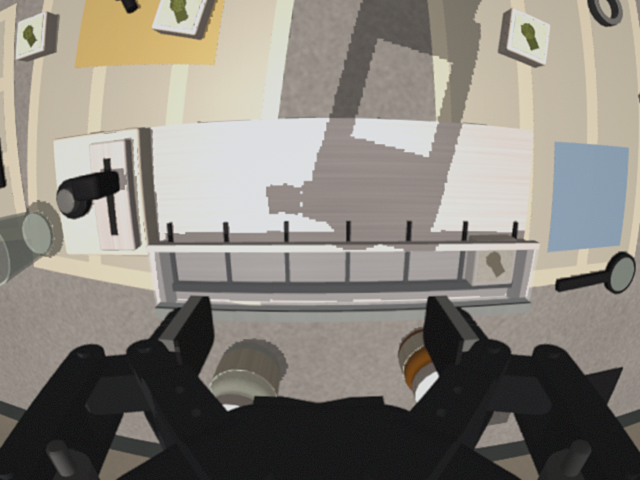

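Wrist view: the lamp with its ribs, the slider grip near (100,182), the button near (72,200), and cassettes at the top edge. I'll enlarge the two ends for a pose fit.

Run:
```python
from h import *
p=np.load("w1.npz")["p"][:,:,::-1]
im=np.hstack([p[115:310,40:240],p[115:310,420:550]])
m=cv2.resize(np.hstack([p[115:310,130:260],p[115:310,420:550]]),None,fx=3,fy=3,interpolation=cv2.INTER_CUBIC)
cv2.imwrite("pics/w1c.png",m)
```

```text
(no output)
```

View pics/w1c.png

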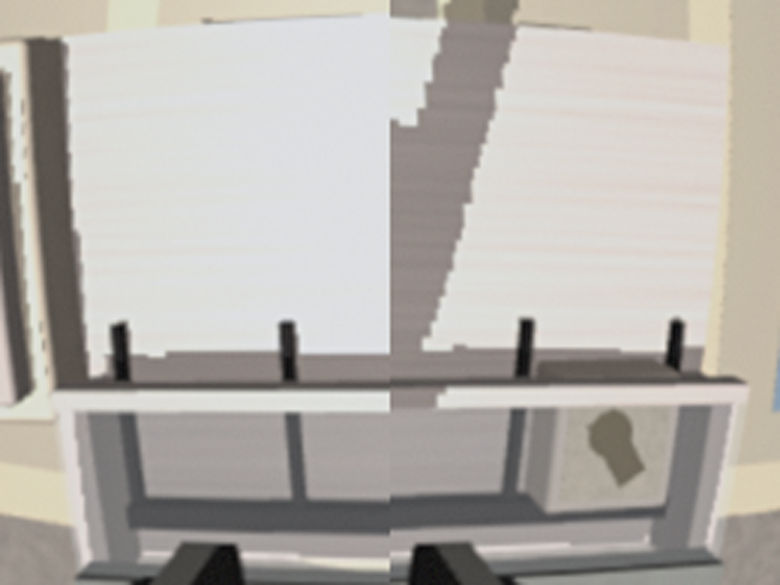

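Run:
```python
from fit import *
f=np.load("w1.npz");T,K,d=f["T"],f["K"],f["d"]
l=lambda x,y:(130+x/3,115+y/3)
r=lambda x,y:(420+(x-390)/3,115+y/3)
obs=[((-12,-171,11),l(119,322)),((-12,-114,11),l(288,321)),((-12,114,11),r(526,319)),((-12,171,11),r(676,319)),
((-105,185,6),r(728,43)),((-105,-185,6),l(68,38)),((0,181,33),r(745,378)),((0,-181,33),l(57,384))]
s,e=fitlamp(obs,lambda X:wproj(T,K,X),np.load("lamp.npy"))
print(s,e.round(1)); np.save("lamp.npy",s)
# depth checks
def dep(u,v):
    # z-depth to world
    ray=wray(T,K,u,v)@T[:3,:3]; return T[:3,:3]@(ray*d[int(v),int(u)]/ray[2])+T[:3,3]
for n,(u,v) in dict(plate=(250,180),bench=(300,40),boxtop=(75,150),button=(72,201),grip=(95,184),refc=(490,265),c1=(35,35),c2=(183,8),c3=(527,35)).items():
    X=dep(u,v); print(n,X.round(1),"lamp",(Rz(-s[2])@(X-[s[0],s[1],0])).round(1))
p=f["p"][:,:,::-1]
cv2.imwrite("pics/box.png",cv2.resize(p[115:290,30:160],None,fx=3.4,fy=3.4,interpolation=cv2.INTER_CUBIC))
```

```text
[ 6.63580400e+02 -1.93395991e+01  2.99268262e-02] [[-1.3  1.3]
 [-1.1  0.7]
 [ 2.3  0.2]
 [ 2.6  0.6]
 [ 1.   0.2]
 [-2.2 -0.9]
 [-2.8 -1.5]
 [ 2.2 -0.7]]
plate [ 616.3 -110.5    4.4] lamp [-50.  -89.7   4.4]
bench [487.  -67.9  -1. ] lamp [-178.   -43.3   -1. ]
boxtop [ 580.4 -281.2   30.1] lamp [ -91.  -259.3   30.1]
button [ 626.4 -274.    50.5] lamp [ -44.8 -253.4   50.5]
grip [ 607.6 -222.5   83.5] lamp [ -62.1 -201.4   83.5]
refc [681.1 109.5  41.4] lamp [ 21.4 128.3  41.4]
c1 [ 450.9 -348.3   22.1] lamp [-222.5 -322.4   22.1]
c2 [ 456.6 -171.4   22.8] lamp [-211.5 -145.8   22.8]
c3 [462.8 143.3  22. ] lamp [-195.9  168.6   22. ]
```

View pics/box.png

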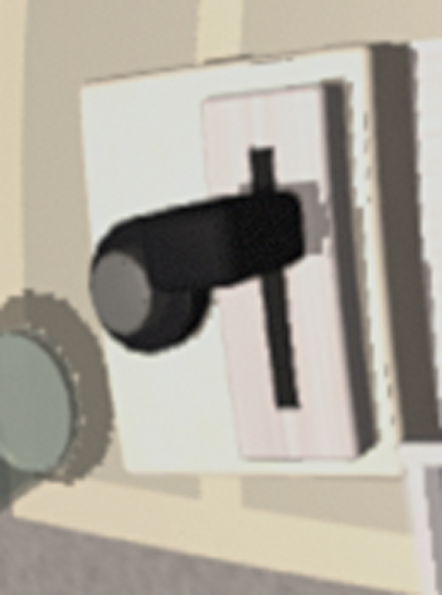

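Run:
```python
from fit import *
f=np.load("w1.npz");T,K,d=f["T"],f["K"],f["d"]
l=lambda x,y:(130+x/3,115+y/3)
r=lambda x,y:(420+(x-390)/3,115+y/3)
obs=[((-12,-171,11),l(119,322)),((-12,-114,11),l(288,321)),((-12,114,11),r(526,319)),((-12,171,11),r(676,319)),
((-105,185,6),r(728,43)),((-105,-185,6),l(68,38)),((0,181,43),r(745,380)),((0,-181,43),l(57,387))]
for dz in (0,3,6):
  T2=T.copy();T2[2,3]+=dz
  s,e=fitlamp(obs,lambda X:wproj(T2,K,X),np.load("lamp.npy")); print(dz,s,e.round(1).tolist())
  if dz==3: np.save("lamp.npy",s); s3=s
s=s3
v,u=np.mgrid[:480,:640]; ray=wray(T,K,u,v)@T[:3,:3]
W=(ray*(d/ray[...,2])[...,None])@T[:3,:3].T+T[:3,3]
L=(W-[s[0],s[1],0])@Rz(s[2])
def st(n,m): 
    X=L[m]; print(n,len(X),np.percentile(X,[2,50,98],axis=0).round(1).tolist())
box=(L[...,1]<-180)&(L[...,1]>-300)&(L[...,0]>-110)&(L[...,0]<20)
st("grip",box&(L[...,2]>78)); st("btn",box&(L[...,2]>46)&(L[...,2]<56)&(u<80)&(f["p"].mean(-1)>60)); st("boxtop",box&(abs(L[...,2]-30)<3))
st("track",box&(abs(L[...,2]-44)<3))
st("plate",(abs(L[...,1])<150)&(L[...,0]>-95)&(L[...,0]<-20)&(d>0)); st("ribs",(abs(L[...,1])<180)&(L[...,0]>-12)&(L[...,0]<-3)&(d>0))
np.save("W1.npy",W)
```

```text
0 [ 6.63082105e+02 -1.91257514e+01  2.89996634e-02] [[-1.2, 0.6], [-0.9, 0.0], [2.6, -0.2], [2.8, 0.3], [1.3, -0.1], [-1.9, -1.6], [2.8, 0.4], [-2.2, 0.7]]
3 [ 6.63681711e+02 -1.93109935e+01  2.89347088e-02] [[-0.2, 0.5], [-0.3, -0.1], [1.2, -0.3], [1.2, 0.2], [-0.4, 0.4], [-0.8, -0.9], [0.9, 0.1], [-0.9, 0.4]]
6 [ 6.64213593e+02 -1.94410446e+01  2.92371137e-02] [[0.9, 0.4], [0.3, -0.2], [-0.2, -0.5], [-0.4, -0.1], [-2.1, 0.8], [0.4, -0.3], [-0.9, -0.3], [0.4, 0.0]]
grip 681 [[-68.7, -225.6, 78.9], [-59.7, -210.5, 83.2], [-49.8, -199.7, 84.9]]
btn 342 [[-55.5, -272.0, 49.2], [-45.4, -261.4, 51.1], [-35.0, -252.4, 52.5]]
boxtop 4721 [[-103.8, -288.2, 27.4], [-60.7, -249.9, 29.1], [12.9, -187.5, 31.4]]
track 3495 [[-93.0, -263.3, 41.2], [-38.3, -211.1, 43.1], [2.7, -193.7, 44.8]]
plate 80547 [[-90.4, -129.9, 4.0], [-32.0, -24.1, 270.6], [-21.6, 126.6, 298.4]]
ribs 5587 [[-11.9, -166.6, 3.9], [-9.2, 14.1, 6.2], [-3.4, 164.7, 281.8]]
```

```bash
cat > job.py <<'E'
from h import *
S=np.load("lamp.npy"); A=S[2]
def L2W(x,y,z): return Rz(A)@[x,y,0.]+[S[0],S[1],z]
def W2L(X): return Rz(-A)@(np.asarray(X)-[S[0],S[1],0])
def tool(yaw,t=0.): return Rz(yaw)@Ry(-t)@Rz(np.pi)@FL   # tilt t: tips lead towards heading yaw
def cloud(name):
    p,d,T,K=wsnap(name); v,u=np.mgrid[:480,:640]; ray=wray(T,K,u,v)@T[:3,:3]
    W=(ray*(d/ray[...,2])[...,None])@T[:3,:3].T+T[:3,3]; W[d<=0]=1e4
    W[v>370]=1e4; return p,W
def find(name,zlo,zhi):
    """flat square ~46 mm tops between heights -> list of (x,y,yaw,side,side,rgb)"""
    p,W=cloud(name); m=((W[...,2]>zlo)&(W[...,2]<zhi)).astype(np.uint8)
    n,lab,st,_=cv2.connectedComponentsWithStats(m); out=[]
    for i in range(1,n):
        if st[i,4]<300: continue
        q=W[lab==i][:,:2].astype(np.float32); (x,y),(w,h),ang=cv2.minAreaRect(q)
        if 38<w<56 and 38<h<56:
            yaw=(np.radians(ang)+np.pi/4)%(np.pi/2)-np.pi/4
            out.append((x,y,yaw,w,h,np.median(p[lab==i],axis=0)))
    return out,W
def pick(name,x,y):
    ctrl.gripper_to(64,40); ctrl.move_ptp([x-20,y,170],tool(np.arctan2(y,x)*.5))
    out,W=find(name,17,28)
    out=[o for o in out if o[5].min()>110 and np.ptp(o[5])<60]
    print([(np.round(o[:5],2).tolist(),o[5].tolist()) for o in out])
    if not out: raise SystemExit("not found")
    o=min(out,key=lambda o:np.hypot(o[0]-x,o[1]-y)); best=None
    for yaw in (o[2],o[2]-np.pi/2,o[2]+np.pi/2):
        q=(W-[o[0],o[1],0])@Rz(yaw); m=(abs(q[...,0])<16)&(abs(q[...,1])>27)&(abs(q[...,1])<52)&(q[...,2]>6)&(q[...,2]<60)
        ik=ctrl.solve_ik([o[0],o[1],28],tool(yaw))
        if ik is None: continue
        c=(m.sum()>40)*10+abs(ik[5]-sensors.read_state()["q"][5]); print("yaw",round(yaw,2),m.sum())
        if best is None or c<best[0]: best=(c,yaw)
    R=tool(best[1]); ctrl.move_ptp([o[0],o[1],90],R)
    hit=ctrl.move_l([o[0],o[1],28],vel=100,threshold=12)
    ctrl.gripper_to(30,40); w=sensors.read_state()["grip_width"]
    ctrl.move_l([o[0],o[1],110],vel=150); w2=sensors.read_state()["grip_width"]
    print("hit",hit,"w",w,w2,"t",sensors.read_state()["t"]); return w2>40
YB=lambda b:142.5-57*b
def place(name,b,x=-33):
    y=YB(b); R=tool(A)
    ctrl.move_ptp(L2W(x-10,y,110),R); w=sensors.read_state()["grip_width"]
    if not 42<w<50: print("LOST",w); return False
    ctrl.move_l(L2W(x-5,y,60),vel=150); hit=ctrl.move_l(L2W(x,y,35.5),vel=60,threshold=10)
    print("w",sensors.read_state()["grip_width"],"hit",hit,W2L(sensors.read_state()["eef_pos"]).round(1))
    ctrl.gripper_to(64); ctrl.move_l(L2W(x,y,80),vel=200); ctrl.move_l(L2W(x-25,y,170),vel=250)
    return look(name)
def look(name):
    out,W=find(name,23,32.5)
    for o in out: print("plate:",W2L([o[0],o[1],0]).round(1),round(o[2]-A,3),np.round(o[3:5],1))
    return True
TILT=.5
def push(b,xend=6,dy=0):
    y=YB(b)+dy; R=tool(A,TILT)
    def tcp(cx,cz): # lead corner of the finger tips at lamp (cx,cz)
        zx,zz=np.sin(TILT),-np.cos(TILT); fx,fz=np.cos(TILT),np.sin(TILT)
        return L2W(cx-25*zx-11*fx,y,cz-25*zz-11*fz)
    ctrl.gripper_to(0); ctrl.move_ptp(tcp(-75,60),R); ctrl.move_l(tcp(-75,20),vel=150)
    hit=ctrl.move_l(tcp(xend,20),vel=45,threshold=8); e=sensors.read_state()
    c=W2L(e["eef_pos"])+[25*np.sin(TILT)+11*np.cos(TILT),0,0]
    print("push hit",hit,"corner x",c[0].round(1),"F",e["force"].round(1))
    ctrl.move_l(tcp(-40,20),vel=150); ctrl.move_l(tcp(-60,75),vel=200); print("t",sensors.read_state()["t"])
E
python3 - <<'E'
from job import *
if pick("p1",466,147): place("q1",1)
E
```

```text
[([461.9, 146.89, -0.16, 46.34, 46.64], [155.0, 144.0, 129.0]), ([494.99, 355.6, 0.42, 46.75, 46.73], [214.0, 215.0, 195.0])]
yaw -0.16 0
yaw -1.73 0
hit False w 44.79333373869887 45.26529406649624 t 6.275
w 44.95925808869487 hit True [-32.9  85.4  35.3]
plate: [-34.2  86.3   0. ] -0.001 [45.6 46.2]
```

Run:
```python
from job import *
push(1)
ctrl.move_ptp(L2W(-60,60,170),tool(A)); wsnap("v1")
```

```text
push hit True corner x 3.0 F [0.8 0.9 0.2]
t 13.65
```

View pics/v1.png

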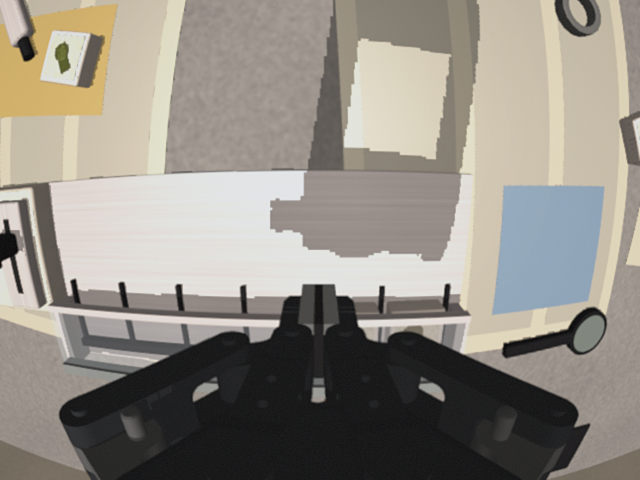

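The gripper hides bay 1 here, but the push stopped at x≈3 as expected for fully home. On to the next two, with a check picture after.

Run:
```python
from job import *
if pick("p2",497,355) and place("q2",2): push(2)
```

```text
[([495.91, 356.53, 0.42, 46.86, 46.15], [156.0, 144.0, 128.0])]
yaw 0.42 0
yaw -1.15 0
hit False w 45.15488427016231 45.14263062440166 t 18.65
w 44.92146994088341 hit True [-32.9  28.5  35.4]
plate: [-35.   29.1   0. ] 0.003 [45.4 46.1]
push hit True corner x 3.0 F [-0.2 -0.4 -0.3]
t 26.6333
```

Run:
```python
from job import *
if pick("p3",459,-172) and place("q3",3): push(3)
```

```text
[([455.33, -175.77, -0.26, 46.28, 46.25], [166.0, 155.0, 143.0]), ([448.3, -357.76, 0.03, 46.58, 47.39], [219.0, 220.0, 202.0])]
yaw -0.26 0
yaw -1.83 0
hit False w 45.31687638972343 45.132100673409056 t 30.4583
w 45.003860672600055 hit True [-32.8 -28.5  35.3]
plate: [-34.2 -27.7   0. ] 0.003 [45.6 46.1]
push hit True corner x 3.1 F [ 0.2  0.1 -0.8]
t 37.875
```

Run:
```python
from job import *
p=np.load("q3.npz")["p"]; cv2.imwrite("pics/q3v.png",p[:,:,::-1])
```

```text
(no output)
```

View pics/q3v.png

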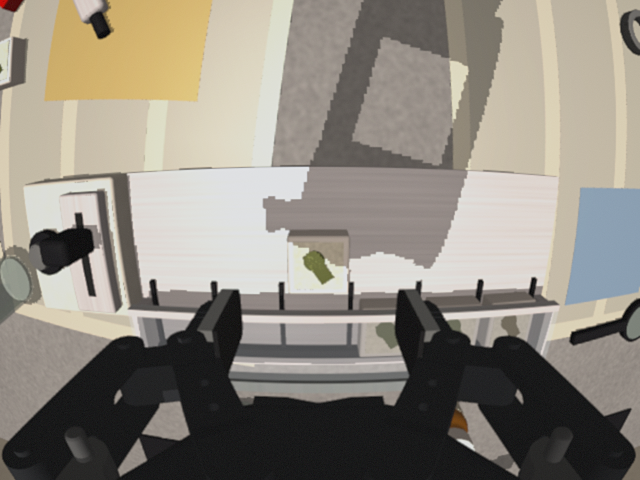

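This shows cassettes in bays 0–2 in line and the third one set squarely before bay 3. Next, the last one.

Run:
```python
from job import *
if pick("p4",450,-357) and place("q4",4): push(4)
ctrl.gripper_to(64); ctrl.move_ptp(L2W(-150,60,330),tool(A)); wsnap("v2")
```

```text
[([448.14, -358.33, 0.04, 46.54, 46.53], [208.5, 204.0, 186.0])]
yaw 0.04 0
yaw -1.53 0
yaw 1.61 0
hit False w 44.98523637602041 44.882043804073994 t 42.075
w 45.19064000107402 hit True [-32.8 -85.5  35.3]
plate: [-33.5 -84.7   0. ] -0.002 [46.1 46.1]
push hit True corner x 3.1 F [-0.7 -0.5  1.3]
t 49.7833
```

View pics/v2.png

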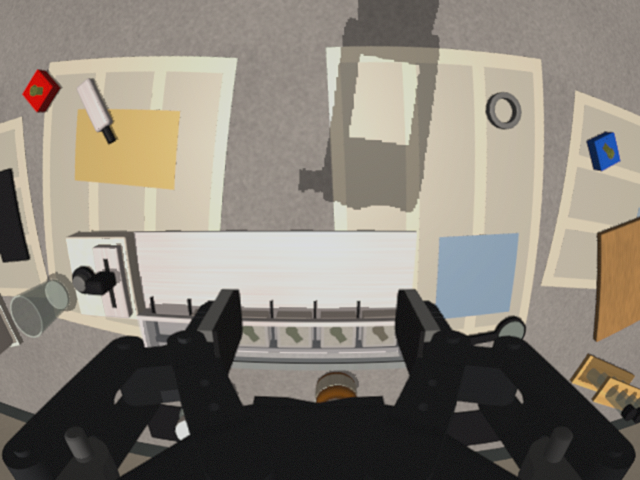

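All four pushes stopped at x≈3.0, the row shows leaves in adjoining bays, and the bench has no white cassettes left. Next, the slider.

Run:
```python
from job import *
R=tool(A); ctrl.gripper_to(0)
ctrl.move_ptp(L2W(-105,-212,130),R); ctrl.move_l(L2W(-105,-212,86),vel=150,threshold=10)
h=ctrl.move_l(L2W(5,-212,86),vel=35,threshold=8); e=sensors.read_state(); print(h,W2L(e["eef_pos"])[0]+11,e["force"])
ctrl.move_l(L2W(-70,-212,86),vel=150); ctrl.move_l(L2W(-100,-212,170),vel=200)
ctrl.gripper_to(64); ctrl.move_ptp(L2W(-60,-150,190),R)
p,W=cloud("v3"); L=(W-[S[0],S[1],0])@Rz(A)
m=(L[...,1]<-186)&(L[...,1]>-290)&(L[...,0]>-105)&(L[...,0]<15)
for lo,hi in ((80,90),(46,56)):
    X=L[m&(L[...,2]>lo)&(L[...,2]<hi)]; print(len(X),np.percentile(X,[2,50,98],axis=0).round(1).tolist() if len(X) else 0)
print(sensors.read_state()["t"])
```

```text
True -30.134328645240437 [0.90938622 0.02790988 0.62357569]
283 [[-30.2, -226.9, 80.1], [-26.8, -219.1, 82.5], [-16.0, -200.2, 84.6]]
839 [[-56.1, -272.7, 46.7], [-43.8, -259.2, 51.0], [-20.0, -200.1, 55.1]]
57.75
```

View pics/v3.png

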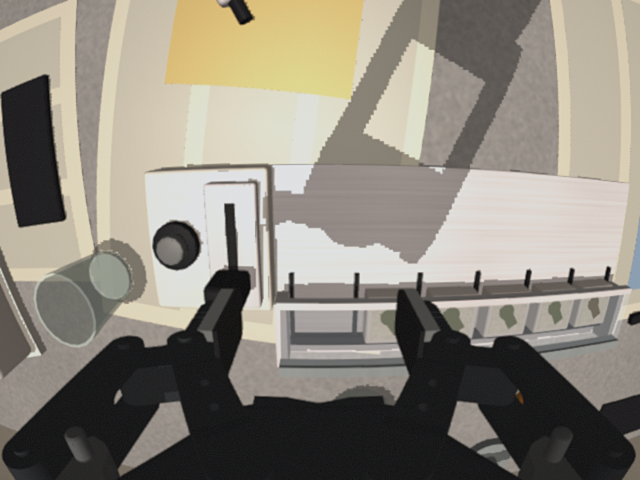

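The grip's near face is at x≈-30, at the end of its slot, so the slider is at full. The button is at (171,248), and bays 0–4 are filled. Next, the button.

Run:
```python
from job import *
f=np.load("v3.npz"); X=W2L(wworld(f["T"],f["K"],171.,248.,51.)); print("button",X.round(1))
R=tool(A); ctrl.gripper_to(0)
x,y=X[0]-3,X[1]-1
ctrl.move_ptp(L2W(x,y,130),R); ctrl.move_l(L2W(x,y,85),vel=100,threshold=10)
h1=ctrl.move_l(L2W(x,y,62),vel=12,threshold=2.5); z1=sensors.read_state()["eef_pos"][2]
h=ctrl.move_l(L2W(x,y,58),vel=10,threshold=18); e=sensors.read_state(); print(h1,z1,h,e["eef_pos"][2],e["force"])
ctrl.hold(.3)
```

```text
button [ -47.6 -260.6   51. ]
True 74.41013469952364 True 71.26840982143513 [-0.83798345  0.89278686  4.69482594]
```

Run:
```python
from job import *
p=sensors.read_state()["eef_pos"]
h=ctrl.move_l([p[0],p[1],p[2]-2],vel=8,threshold=20); e=sensors.read_state(); print(h,e["eef_pos"][2],e["force"])
ctrl.hold(.4); print(sensors.read_state()["force"],sensors.read_state()["eef_pos"][2])
ctrl.move_l([p[0],p[1],150],vel=150)
ctrl.gripper_to(64); ctrl.move_ptp(L2W(-150,40,300),tool(A)); wsnap("v4"); print(sensors.read_state()["t"])
q,d=optics.grab_frame("scene"); cv2.imwrite("pics/s4.png",cv2.resize(q[205:370,175:420,::-1],None,fx=3.2,fy=3.2,interpolation=cv2.INTER_CUBIC))
```

```text
False 70.99228243150762 [-4.23037654  2.80986623 12.32180886]
[-3.01201503  1.98177561 12.56844011] 70.96859225876213
65.2083
```

View pics/s4.png

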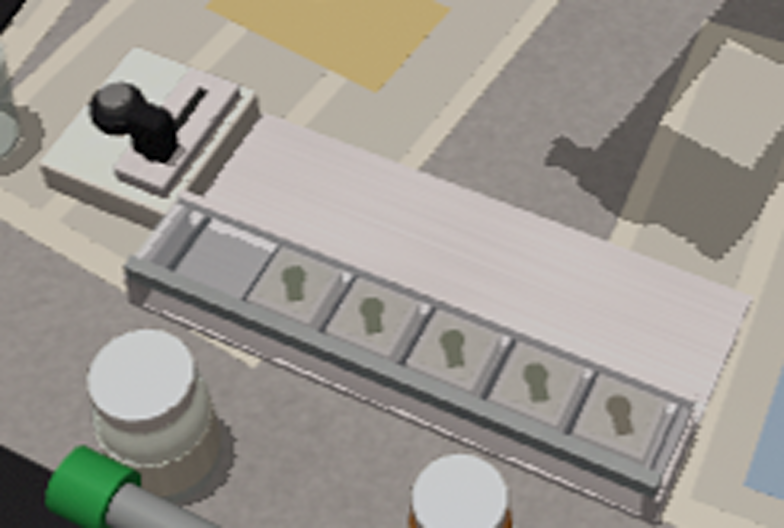

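All five cassettes lie in one line in bays 0–4 and the slider is at the far end. The second press moved only 0.3 mm more at 12 N, so the button is at its stop. Handing in.

```bash
python3 -c "
from plant import ctrl; ctrl.finish_job()"
```

```text
the job is handed in; nothing more can be done
```

I put the four white cassettes on the bench into bays 1–4, next to the reference in bay 0. I then pushed the intensity slider to full and pressed the start button. The job was handed in at about 65 s of the 208 s allowed, and no verdict was reported.

**Cassettes:** each push stopped on contact with the fingertips at lamp x ≈ 3 mm, where about 2 mm is expected. The last scene picture shows all five flush in one row, with only bay 5 empty. I saw no fifth white cassette.

**Slider:** it stopped firmly with the grip's centre at lamp x ≈ -20 mm, the far end of its slot. It started about 40 mm nearer the robot, so it was probably already about 10 mm along its travel.

**Button:** the first press stopped on its 18 N force limit, but the reading straight afterwards was only 4.7 N. I pressed again, and it gave only another 0.3 mm at 12 N, so it was at its stop.

**Other checks:** I left the red and blue look-alikes and the other things alone. I did not re-measure their positions. I saw no slackened grip.

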